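# Line up the coaxial loads by height on the storage rail

## Task

Put the four finned coaxial loads away on the storage rail: stand one upright on each rubber pad, centred, in order of height, with the shortest next to the tall end post and the tallest at the far end of the row. Set each one down gently, without dropping or knocking any over.

Things in the scene. Friction and masses are not known exactly. Their poses are not given: they have to be found in the camera images.
- load_50: loose finned coaxial load, the shortest: 50 mm high overall, standing upright. Round: foot flange 40 mm across and 6 mm thick; above it a finned aluminium body, striped dark and light, 33 mm across up to 12 mm below the top; a brass connector 15 mm across and 12 mm high on top. About 90 g (varies). Origin: centre of the underside, z up. The four look alike but for their height
- load_66: loose finned coaxial load, the second shortest: 66 mm high overall, standing upright. Round: foot flange 40 mm across and 6 mm thick; above it a finned aluminium body, striped dark and light, 33 mm across up to 12 mm below the top; a brass connector 15 mm across and 12 mm high on top. About 120 g (varies). Origin: centre of the underside, z up. The four look alike but for their height
- load_82: loose finned coaxial load, the second tallest: 82 mm high overall, standing upright. Round: foot flange 40 mm across and 6 mm thick; above it a finned aluminium body, striped dark and light, 33 mm across up to 12 mm below the top; a brass connector 15 mm across and 12 mm high on top. About 150 g (varies). Origin: centre of the underside, z up. The four look alike but for their height
- load_98: loose finned coaxial load, the tallest: 98 mm high overall, standing upright. Round: foot flange 40 mm across and 6 mm thick; above it a finned aluminium body, striped dark and light, 33 mm across up to 12 mm below the top; a brass connector 15 mm across and 12 mm high on top. About 180 g (varies). Origin: centre of the underside, z up. The four look alike but for their height
- pad_a: black rubber pad, a disc 46 mm across and 3 mm thick, fixed on the aluminium storage rail (a flat bar 430 x 64 mm, 12 mm high, lying on the bench). Outermost pad at one end of the row of four. Pads are about 80 mm apart; a load stands on the pad's top, 15 mm above the bench. Origin: centre of its underside, 12 mm above the bench; x across the row, y along the row from pad_a to pad_d
- pad_b: black rubber pad, a disc 46 mm across and 3 mm thick, fixed on the aluminium storage rail (a flat bar 430 x 64 mm, 12 mm high, lying on the bench). Second pad of the row, between pad_a and pad_c. Pads are about 80 mm apart; a load stands on the pad's top, 15 mm above the bench. Origin: centre of its underside, 12 mm above the bench; x across the row, y along the row from pad_a to pad_d
- pad_c: black rubber pad, a disc 46 mm across and 3 mm thick, fixed on the aluminium storage rail (a flat bar 430 x 64 mm, 12 mm high, lying on the bench). Third pad of the row, between pad_b and pad_d. Pads are about 80 mm apart; a load stands on the pad's top, 15 mm above the bench. Origin: centre of its underside, 12 mm above the bench; x across the row, y along the row from pad_a to pad_d
- pad_d: black rubber pad, a disc 46 mm across and 3 mm thick, fixed on the aluminium storage rail (a flat bar 430 x 64 mm, 12 mm high, lying on the bench). Outermost pad at the other end of the row. Pads are about 80 mm apart; a load stands on the pad's top, 15 mm above the bench. Origin: centre of its underside, 12 mm above the bench; x across the row, y along the row from pad_a to pad_d
- post: upright steel end post, 18 mm across (24 mm at its foot) and 55 mm high, fixed on the rail at one end of the row, in line with the pads and about 77 mm from the nearest one: next to pad_a on some starts, next to pad_d on others (the other end has only a flat dark screw head, 20 mm across and 6 mm high). Origin: centre of its underside, 12 mm above the bench
Mind the look-alikes: they are no part of the job. Leave any red look-alike of the load_66 alone. Leave any red look-alike of the load_50 alone.

How it is judged:
By the outcome, as a careful person would: the job done as asked, in the order asked, and still so for the second after the job is handed in, with the robot touching nothing.
It also fails if it takes over 96 s, if anything falls off the work surface, if the arm or the gripper's body presses on something with over 40 N, if the wrist force passes 120 N, or if a joint passes its speed limit or range.

## Robot

A 6-joint arm with a two-finger parallel gripper is mounted at the origin on the work surface. World frame = base frame: x ahead of the robot, y to its left, z up, the work surface at z = 0. Lengths are in m, angles in rad, forces in N, time in s.
With the tool pointing down it reaches from about 0.275 to 0.725 m from the base axis. Payload 5.6 kg.
Tool frame: the origin (TCP) lies at the very end of the fingers, on their centre line; the grasp point (between the pads) lies 19 mm behind it (arm.grip_depth is the distance from the TCP to the grasp point, in m); z points along the fingers, y is the line along which they close (so a half turn about z gives the same grasp; the last joint's range is limited). The gripper opens to 85 mm and grips with 20 to 120 N. Pads are 22 mm wide; open, the fingers measure 114 mm over their backs; the gripper's body (76 mm by 85 mm) begins 54 mm behind the grasp point. The pads swing forward as they close: fully open they stand 13 mm farther back than shut.
Start: joints at [1.55, 0.255, 0.108, 0, -1.424, -0.285], TCP at [0.166, 0.524, 0.231] pointing down, gripper open.
Joint ranges: [-2.95, 2.95], [-1.21, 1.97], [-1.09, 1.5], [-2.87, 1.71], [-2.94, -0.07], [-3.05, 3.05]. Speed limits (rad/s): [2.57, 2.57, 3.14, 3.14, 3.14, 3.14].

## Interface

Orientations are given as [roll, pitch, yaw] about the fixed x, y, z axes, in that order (R = Rz(yaw) Ry(pitch) Rx(roll)).
In Python, from cell import arm gives the robot as it stands. The module is installed in compiled form; this text tells all that it offers.
- The arm moves only by the shell command python3 -m inch 'ROWS'. ROWS is JSON, a list of rows, each a list of 7 numbers: the turn, a rotation vector about the tool's x, y, z in rad, then the shift along the tool's x, y, z in m, then the closure, from 0 (fully open) to 1 (shut). In form: [[rx, ry, rz, x, y, z, claw], ...]. A call has 1 to 8 rows; each row is the pose to reach, as a shift and turn from the pose commanded when the call began, along the tool's axes at that moment; what a row does not reach only later rows make up. A row lasts 1/12 s, in which the tool goes at most 41.7 mm and 7.16 degrees, less where a joint would pass 70% of its speed; a pose out of reach is approached as far as the arm can. A call with a gripper value outside its range is refused whole. The fingers move at their own pace and stop on an object; the grip force is fixed at half the most. Time passes only in rows, so rows that repeat a pose let the fingers close. It gives the time, the measured TCP pose, the force, the opening and the grip force at its end, in the units of the state.
- arm.sense(): the state, without advancing time (a new reading comes with each control period).
- arm.camera(name): name is "scene" or "top" or "wrist"; returns a dict with "img" (480x640x3 uint8, red, green, blue), "depth" (480x640 float32, m along the optical axis (not along the pixel's ray), 0 where there is no reading), "fx", "fy", "cx", "cy" (pixels), "R" (3x3) and "t" (3): a world point X has camera coordinates R X + t; the wrist camera has in their place "mount" (4x4, takes a point from camera to tool coordinates, whose origin is the TCP and whose axes are the flange's). Camera axes: x right, y down, z forward; pixel columns grow to the right and rows downward; lengths in m; the calibration is good to about 2 mm. A picture is of the moment at which its call begins: read the wrist's pose just before it.
- arm.close_job(): hands the job in; it is judged then, once.
The state is a dict: "time": time; "q": joint angles; "joint_velocities": joint speeds; "joint_efforts": joint torques, N m; "position": TCP position; "tcp_rot": TCP orientation; "wrist_force": force on the tool from outside, world axes, zero at the start; "wrist_torque": the same for the moment, N m; "grip_width": finger opening in m; "finger_force": force on a finger pad.
Only numpy, scipy, OpenCV 4.12 (cv2) and the standard library are available. Lean on these libraries where they do the work, as an engineer would, in place of code of your own. Each camera call takes 0.05 s, during which the arm holds its last target. There are 200 camera calls.

## Working session

There is one attempt and no reset: what is moved stays moved. The work goes in short steps, Python scripts to look and compute and a shell command to move; the robot and the scene stay as the last step left them, time stands still between calls to the robot, and variables do not carry over. Pictures are saved under pics/ and viewed, at most 14 in all, crops included, and the job is handed in when it is done.

```bash
mkdir -p pics
python3 - <<'E'
from cell import arm
import cv2,numpy as np
s=arm.sense();print({k:np.round(v,3).tolist() for k,v in s.items()})
for n in("top","scene"):
    c=arm.camera(n);cv2.imwrite(f"pics/{n}0.png",c["img"][:,:,::-1]);np.savez(f"{n}0.npz",**{k:v for k,v in c.items()})
    print(n,c["fx"],c["cx"],c["cy"],np.round(c["R"],3).tolist(),np.round(c["t"],3).tolist())
E
```

```text
{'time': 0.0, 'q': [1.55, 0.256, 0.107, -0.0, -1.424, -0.285], 'joint_velocities': [-0.001, -0.0, -0.0, 0.001, 0.001, 0.001], 'joint_efforts': [0.001, -38.663, 23.794, 5.365, -0.006, -0.0], 'position': [0.165, 0.524, 0.23], 'tcp_rot': [3.14, -0.0, -0.306], 'wrist_force': [0.067, -0.063, 0.727], 'wrist_torque': [-0.034, 0.033, -0.004], 'finger_force': 0.0, 'grip_width': 0.085}
top 493.50892003880824 318.09492614309124 239.73049715277975 [[0.017, -1.0, 0.003], [-0.989, -0.017, -0.145], [0.145, -0.001, -0.989]] [-0.008, 0.516, 0.748]
scene 487.5415748658945 322.8309656603676 240.25654609376562 [[0.786, 0.618, 0.016], [0.414, -0.508, -0.756], [-0.459, 0.601, -0.655]] [-0.401, -0.149, 1.051]
```

View pics/top0.png

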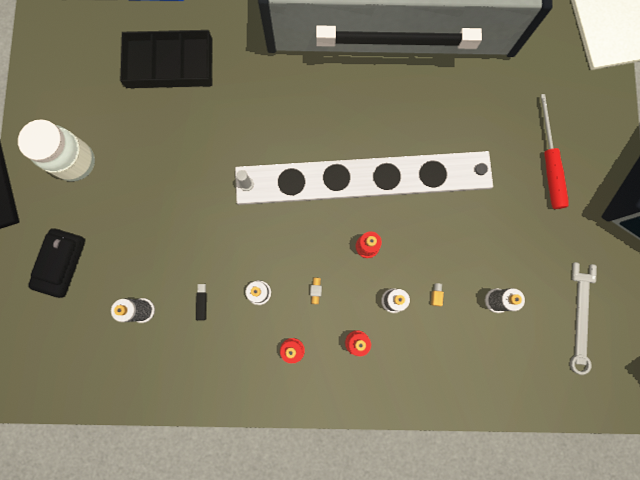

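View pics/scene0.png

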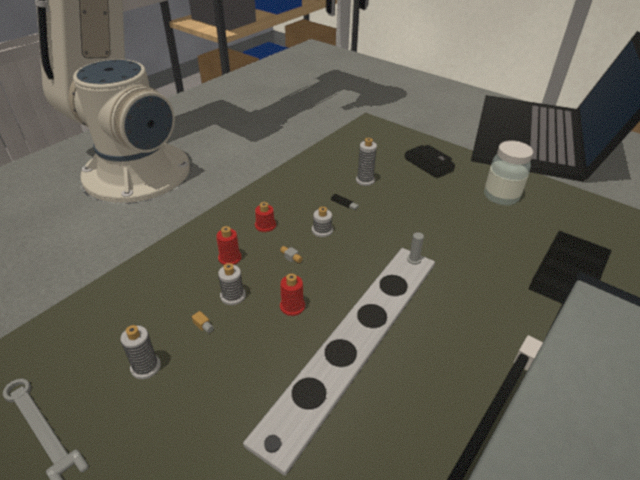

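The top view shows:
- **Silver loads:** at px (132,310), (257,292), (397,300) and (506,300).
- **Red look-alikes, to leave alone:** (370,244), (291,351) and (359,344).
- **Rail:** the post is at (243,180). The pads are at (291,182), (336,178), (387,177) and (433,174), and the screw head is at (481,169).

In the scene view the silver loads run tallest, shortest, 66 and 82 from +y to -y. Next I'll measure them.

```bash
cat > h.py <<'E'
import numpy as np,cv2
def ray(c,u,v,z):
    R,t=c["R"],c["t"];o=-R.T@t;d=R.T@np.array([(u-c["cx"])/c["fx"],(v-c["cy"])/c["fy"],1]);return o+d*(z-o[2])/d[2]
def dep(c,u,v,d):
    return c["R"].T@(np.array([(u-c["cx"])/c["fx"]*d,(v-c["cy"])/c["fy"]*d,d])-c["t"])
E
python3 - <<'E'
import numpy as np,cv2
from h import *
c=dict(np.load("top0.npz"));img=c["img"];hsv=cv2.cvtColor(img,cv2.COLOR_RGB2HSV)
m=cv2.inRange(hsv,(12,110,120),(28,255,255))
n,l,s,ce=cv2.connectedComponentsWithStats(m)
for i in range(1,n):
    if s[i,4]<20: continue
    x,y,w,h=s[i,:4];u,v=x+w/2-.5,y+h/2-.5
    d=c["depth"][l==i];d=d[d>0];p=dep(c,u,v,np.percentile(d,20)) 
    print("brass",u,v,w,h,s[i,4],np.round(p,4),[np.round(ray(c,u,v,z)[:2],4).tolist() for z in(.05,.066,.082,.098)])
g=hsv[:,:,2];m=(g<45).astype(np.uint8);n,l,s,ce=cv2.connectedComponentsWithStats(m)
P=[]
for i in range(1,n):
    if 80<s[i,4]<1200 and 150<ce[i][1]<200 and 230<ce[i][0]<500:
        p=ray(c,*ce[i],.015);P.append(p);print("pad",ce[i].round(1),s[i,2:],p.round(4),dep(c,*ce[i],c["depth"][int(ce[i][1]),int(ce[i][0])]).round(4))
big=cv2.resize(img[220:380,90:550],None,fx=1.7,fy=1.7,interpolation=cv2.INTER_CUBIC);cv2.imwrite("pics/crop1.png",big[:,:,::-1])
E
```

```text
brass 371.0 240.5 11 10 79 [ 0.5116 -0.0801  0.0674] [[0.5142, -0.082], [0.5118, -0.0803], [0.5095, -0.0786], [0.5071, -0.0768]]
brass 316.5 280.5 8 8 59 [0.4524 0.0023 0.0143] [[0.4501, 0.0023], [0.4491, 0.0023], [0.4481, 0.0023], [0.4471, 0.0022]]
brass 255.5 291.0 10 9 64 [0.4323 0.096  0.0513] [[0.4324, 0.0962], [0.4317, 0.0942], [0.4311, 0.0922], [0.4304, 0.0902]]
brass 437.5 298.5 12 16 172 [ 0.4266 -0.1927  0.017 ] [[0.4256, -0.1847], [0.4251, -0.1808], [0.4246, -0.1769], [0.4241, -0.173]]
brass 399.0 299.5 11 10 70 [ 0.4226 -0.1225  0.0667] [[0.423, -0.1253], [0.4226, -0.1226], [0.4221, -0.12], [0.4217, -0.1174]]
brass 514.5 299.0 12 9 88 [ 0.4257 -0.2903  0.0831] [[0.4268, -0.3035], [0.4263, -0.2971], [0.4257, -0.2907], [0.4252, -0.2844]]
brass 315.0 299.5 9 8 59 [0.4218 0.0042 0.0144] [[0.4209, 0.0041], [0.4205, 0.0041], [0.4201, 0.004], [0.4197, 0.0039]]
brass 120.0 309.5 13 10 94 [0.4007 0.2836 0.099 ] [[0.4006, 0.3029], [0.4007, 0.2966], [0.4007, 0.2903], [0.4007, 0.284]]
brass 360.0 345.0 11 11 83 [ 0.3544 -0.064   0.0671] [[0.3533, -0.0655], [0.3544, -0.0641], [0.3554, -0.0627], [0.3564, -0.0613]]
brass 290.5 352.5 10 10 75 [0.3405 0.0398 0.0506] [[0.3405, 0.0399], [0.3417, 0.039], [0.343, 0.0382], [0.3443, 0.0374]]
```

View pics/crop1.png

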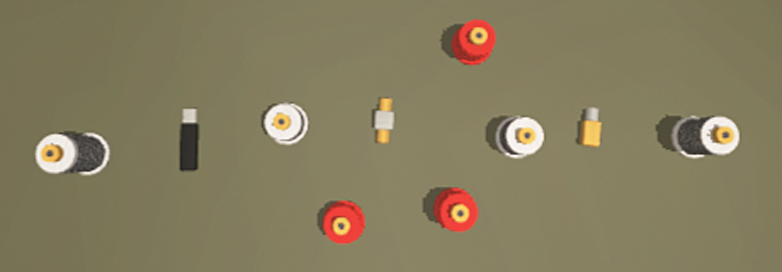

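The crop confirms the silver loads. Heights and positions are load_98 (0.401,0.284), load_50 (0.432,0.096), load_66 (0.423,-0.123) and load_82 (0.426,-0.291). The pad mask found nothing, so I'll redo it.

Run:
```python
import numpy as np,cv2
from h import *
c=dict(np.load("top0.npz"));hsv=cv2.cvtColor(c["img"],cv2.COLOR_RGB2HSV)
V=hsv[:,:,2];print([int(V[a,b]) for a,b in((182,291),(178,336),(174,433),(165,360))])
rail=((V>110)&(hsv[:,:,1]<60)).astype(np.uint8);rail[:145]=0;rail[210:]=0;rail[:,:225]=0;rail[:,500:]=0
cs,_=cv2.findContours(rail,cv2.RETR_CCOMP,cv2.CHAIN_APPROX_NONE)
for k in cs:
    if cv2.contourArea(k)>60:
        (u,v),r,a=cv2.minAreaRect(k)
        if len(k)>8:
            e=cv2.fitEllipse(k);p=ray(c,*e[0],.015);print(cv2.contourArea(k),np.round(e[0],1),np.round(e[1],1),p.round(4),np.round(r,1),dep(c,*e[0],c["depth"][int(e[0][1]),int(e[0][0])]).round(4))
c=dict(np.load("scene0.npz"));V=c["img"].max(2)
m=(V<60).astype(np.uint8);n,l,s,ce=cv2.connectedComponentsWithStats(m)
for i in range(1,n):
    if 200<s[i,4]<1500 and 260<ce[i][0]<420 and ce[i][1]>265: 
        x,y,w,h=s[i,:4];print(ce[i].round(1),s[i,2:],ray(c,*ce[i],.015).round(4))
```

```text
[61, 61, 59, 238]
9629.5 [362.  177.5] [ 40.8 380. ] [ 0.6254 -0.0707  0.015 ] [ 39.  257.6] [ 0.6263 -0.071   0.0117]
594.0 [290.9 181.5] [27.2 27.9] [0.6164 0.0478 0.015 ] [28. 27.] [0.6162 0.0478 0.0158]
124.0 [480.6 169. ] [12.  13.3] [ 0.6436 -0.2695  0.015 ] [12.  12.7] [ 0.6427 -0.2685  0.0181]
589.0 [336.  177.2] [27.3 27.7] [ 0.6252 -0.0273  0.015 ] [26.9 26.9] [ 0.6254 -0.0274  0.0142]
592.0 [386.4 176.2] [27.3 27.8] [ 0.6283 -0.1114  0.015 ] [27.6 27.6] [ 0.6285 -0.1115  0.0143]
594.5 [432.5 173.7] [27.  28.2] [ 0.634  -0.1887  0.015 ] [27.6 26.9] [ 0.634  -0.1886  0.0152]
[393.1 285. ] [ 26  19 401] [0.618  0.0454 0.015 ]
[371.7 315.6] [ 28  22 497] [ 0.6268 -0.0295  0.015 ]
[340.3 352.6] [ 30  26 621] [ 0.63   -0.1133  0.015 ]
[308.6 393.1] [ 33  31 778] [ 0.6356 -0.1903  0.015 ]
```

Pads counted from the post:

| Pad | x | y |
|---|---|---|
| P1 | 0.617 | 0.047 |
| P2 | 0.626 | -0.028 |
| P3 | 0.629 | -0.112 |
| P4 | 0.635 | -0.189 |

The two views agree to within about 2 mm, and spacing is roughly 77–84 mm. I'll work at yaw -1.496 so the fingers close across the row, starting with load_50.

```bash
cat > d.py <<'E'
import sys,numpy as np
from cell import arm
from scipy.spatial.transform import Rotation as r
s=arm.sense();R=r.from_euler("xyz",s["tcp_rot"])
g=list(map(float,sys.argv[1:4]));T=r.from_euler("xyz",[np.pi,0,-1.496])
print("t",round(s["time"],2),"pos",np.round(s["position"],4),"rot",np.round(s["tcp_rot"],4),"F",np.round(s["wrist_force"],1),"w",round(s["grip_width"],4),"ff",round(s["finger_force"],1))
print("turn",np.round((R.inv()*T).as_rotvec(),4),"shift",np.round(R.inv().apply(np.array(g)-s["position"]),4))
E
python3 -m inch '[[0,0,1.19,0.383,0.328,0.03,0],[0,0,1.19,0.383,0.328,0.03,0],[0,0,1.19,0.383,0.328,0.03,0],[0,0,1.19,0.383,0.328,0.03,0],[0,0,1.19,0.383,0.328,0.03,0],[0,0,1.19,0.383,0.328,0.03,0],[0,0,1.19,0.383,0.328,0.03,0],[0,0,1.19,0.383,0.328,0.03,0]]'; python3 d.py .4324 .0962 .18
```

```text
time: 0.77
position: [0.3417, 0.24, 0.2113]
tcp_rot: [3.141, 0.0, -1.311]
wrist_force: [1.9, -0.1, -0.2]
grip_width: 0.0854
finger_force: 0.0
t 0.77 pos [0.3417 0.24   0.2113] rot [ 3.1414e+00  1.0000e-04 -1.3114e+00] F [ 1.9 -0.1 -0.2] w 0.0854 ff 0.0
turn [2.000e-04 1.000e-04 1.846e-01] shift [ 0.1622 -0.0508  0.0312]
```

```bash
python3 -m inch '[[0,0,0.185,0.162,-0.051,0.031,0],[0,0,0.185,0.162,-0.051,0.031,0],[0,0,0.185,0.162,-0.051,0.031,0],[0,0,0.185,0.162,-0.051,0.031,0],[0,0,0.185,0.162,-0.051,0.031,0],[0,0,0.185,0.162,-0.051,0.031,0]]'; python3 d.py .4324 .0962 .01
python3 - <<'E'
from cell import arm
import cv2,numpy as np
from scipy.spatial.transform import Rotation as r
s=arm.sense();c=arm.camera("wrist");cv2.imwrite("pics/w1.png",c["img"][:,:,::-1])
print(np.round(c["mount"],3).tolist(),c["fx"],c["cx"],c["cy"])
E
```

```text
time: 1.27
position: [0.4332, 0.0966, 0.1793]
tcp_rot: [3.139, -0.001, -1.496]
wrist_force: [-0.6, 0.9, -0.0]
grip_width: 0.0853
finger_force: 0.0
t 1.27 pos [0.4332 0.0966 0.1793] rot [ 3.1392e+00 -1.2000e-03 -1.4956e+00] F [-0.6  0.9 -0. ] w 0.0853 ff 0.0
turn [ 0.0024 -0.0012  0.0004] shift [1.000e-04 5.000e-04 1.693e-01]
[[0.001, -0.965, -0.261, 0.067], [1.0, 0.001, -0.0, -0.0], [0.0, -0.261, 0.965, -0.142], [0.0, 0.0, 0.0, 1.0]] 365.9701736880338 319.2495295426367 233.79954559845976
```

View pics/w1.png

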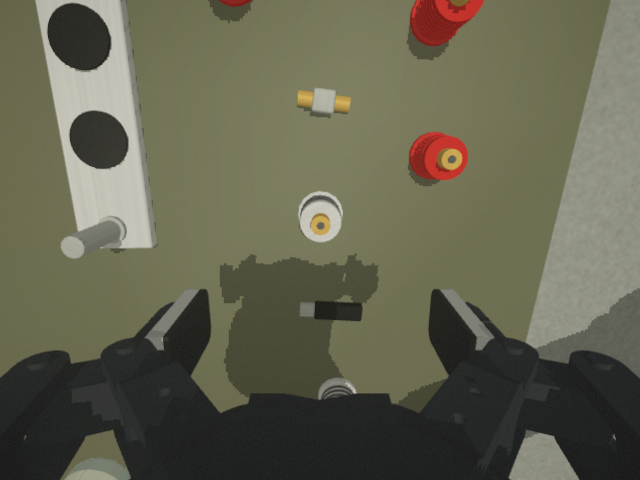

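The wrist view shows load_50's brass at (320,225), centred between the fingers. The black USB stick is at (330,310), and P1 and P2 are at (98,140) and (79,37). I'll cross-check these positions numerically.

```bash
cat > w.py <<'E'
import sys,numpy as np,cv2,time
from cell import arm
from h import *
from scipy.spatial.transform import Rotation as r
# usage: w.py z_top name ; prints brass and pad centres seen by the wrist
zt=float(sys.argv[1]);s=arm.sense();c=arm.camera("wrist")
cv2.imwrite(f"pics/{sys.argv[2]}.png",c["img"][:,:,::-1])
Rt=r.from_euler("xyz",s["tcp_rot"]).as_matrix();M=c["mount"];Rw=Rt@M[:3,:3];o=Rt@M[:3,3]+s["position"]
c=dict(c,R=Rw.T,t=-Rw.T@o)
hsv=cv2.cvtColor(c["img"],cv2.COLOR_RGB2HSV);V=hsv[:,:,2]
def comps(m,lo,hi,name,z):
    n,l,S,ce=cv2.connectedComponentsWithStats(m.astype(np.uint8))
    for i in range(1,n):
        x,y,w,h,a=S[i]
        if lo<a<hi and x>0 and y>0 and x+w<640:
            u,v=x+w/2-.5,y+h/2-.5;d=c["depth"][l==i];d=d[d>0]
            print(name,u,v,w,h,a,ray(c,u,v,z).round(4),"depthpt",dep(c,u,v,np.percentile(d,20)).round(4) if len(d) else "")
comps(cv2.inRange(hsv,(12,110,120),(28,255,255)),100,5000,"brass",zt)
comps((V<70)&(hsv[:,:,1]<80)&(np.arange(480)[:,None]<285),1200,9000,"pad",.015)
E
python3 w.py .05 w1b
```

```text
brass 304.5 96.0 16 17 235 [0.4504 0.0062 0.05  ] depthpt [0.452  0.0028 0.0137]
brass 342.5 101.0 16 17 231 [0.4236 0.0074 0.05  ] depthpt [0.4217 0.0042 0.0137]
brass 449.0 157.0 25 21 386 [0.3426 0.0397 0.05  ] depthpt [0.3427 0.0397 0.0502]
brass 320.0 222.0 19 21 274 [0.4326 0.0955 0.05  ] depthpt [0.4326 0.0955 0.0502]
pad 79.0 34.0 63 67 3190 [ 0.6251 -0.0278  0.015 ] depthpt [ 0.6235 -0.0273  0.0176]
pad 98.5 137.0 58 57 2579 [0.6163 0.0471 0.015 ] depthpt [0.6149 0.047  0.0174]
```

```bash
python3 -m inch '[[0,0,0,0.001,0.0005,0.04,0],[0,0,0,0.001,0.0005,0.08,0],[0,0,0,0.001,0.0005,0.12,0],[0,0,0,0.001,0.0005,0.15,0],[0,0,0,0.001,0.0005,0.165,0],[0,0,0,0.001,0.0005,0.169,0],[0,0,0,0.001,0.0005,0.169,0]]'
python3 -m inch '[[0,0,0,0,0,0,1],[0,0,0,0,0,0,1],[0,0,0,0,0,0,1],[0,0,0,0,0,0,1],[0,0,0,0,0,0,1],[0,0,0,0,0,0,1],[0,0,0,0,0,0,1],[0,0,0,0,0,0,1]]'; python3 d.py .4324 .0962 .08
```

```text
time: 1.95
position: [0.4319, 0.0989, 0.0111]
tcp_rot: [3.14, -0.001, -1.488]
wrist_force: [-0.4, 0.9, 0.9]
grip_width: 0.0854
finger_force: 0.0
time: 2.62
position: [0.4335, 0.0984, 0.0127]
tcp_rot: [-3.139, 0.001, -1.491]
wrist_force: [-1.1, 0.3, 6.5]
grip_width: 0.0312
finger_force: 59.0
t 2.62 pos [0.4335 0.0984 0.0127] rot [-3.1394e+00  9.0000e-04 -1.4906e+00] F [-1.1  0.3  6.5] w 0.0312 ff 59.0
turn [-0.0022  0.0009  0.0054] shift [ 0.0021  0.0011 -0.0673]
```

Gripped, opening 31 mm with 59 N on the pads. Now lift and check where the load sits in the hand.

```bash
python3 -m inch '[[0,0,0,0,0,-0.01,1],[0,0,0,0,0,-0.03,1],[0,0,0,0,0,-0.06,1],[0,0,0,0,0,-0.08,1],[0,0,0,0,0,-0.08,1],[0,0,0,0,0,-0.08,1]]'; python3 w.py .12 w2;  python3 d.py .6165 .047 .09
```

```text
time: 3.12
position: [0.4332, 0.0984, 0.0926]
tcp_rot: [-3.139, 0.002, -1.491]
wrist_force: [-0.9, -0.3, -0.7]
grip_width: 0.0315
finger_force: 59.6
brass 301.0 79.0 23 25 472 [0.4452 0.0168 0.12  ] depthpt [0.4515 0.0028 0.0137]
brass 353.0 87.0 23 25 461 [0.4299 0.0177 0.12  ] depthpt [0.422  0.0047 0.0138]
brass 509.0 166.5 41 32 917 [0.3795 0.0367 0.12  ] depthpt [0.3437 0.0396 0.0501]
brass 319.5 334.0 46 57 1844 [0.4331 0.0991 0.12  ] depthpt [0.4335 0.0935 0.1295]
t 3.17 pos [0.4323 0.0979 0.0914] rot [-3.1415e+00  7.0000e-04 -1.4915e+00] F [-1.  -0.7 -1.6] w 0.0311 ff 59.6
turn [-0.0001  0.0007  0.0045] shift [ 0.0654 -0.1795  0.0014]
```

View pics/w2.png

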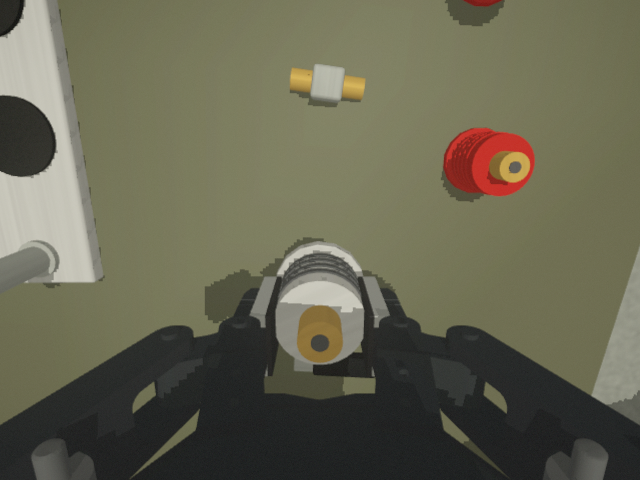

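The load sits about 2 mm along tool +x in the grip, with its brass pin at (320,343), so I'll compensate and carry it to P1.

```bash
python3 -m inch '[[0,0,0.004,0.063,-0.18,0,1],[0,0,0.004,0.063,-0.18,0,1],[0,0,0.004,0.063,-0.18,0,1],[0,0,0.004,0.063,-0.18,0,1],[0,0,0.004,0.063,-0.18,0,1],[0,0,0.004,0.063,-0.18,0,1],[0,0,0.004,0.063,-0.18,0,1]]' >/dev/null; python3 d.py .6165 .0493 .03; python3 -m inch '[[0,0,0,0,0,0,1]]'>/dev/null;python3 d.py .6165 .0493 .03;python3 w.py .13 w3
```

```text
t 3.75 pos [0.6167 0.0487 0.0886] rot [ 3.1372e+00 -5.0000e-04 -1.4967e+00] F [ 0.   1.3 -1.2] w 0.0309 ff 59.9
turn [ 0.0044 -0.0005 -0.0007] shift [-0.0006 -0.0001  0.0586]
t 3.83 pos [0.6157 0.0494 0.0898] rot [ 3.1383e+00 -2.0000e-04 -1.4952e+00] F [-0.5  0.5 -1.2] w 0.0314 ff 59.9
turn [ 0.0033 -0.0002  0.0008] shift [ 0.0002 -0.0009  0.0598]
brass 590.5 188.5 34 22 588 [ 0.5443 -0.0083  0.13  ] depthpt [0.4558 0.0016 0.0129]
brass 319.5 333.5 46 56 1844 [0.6165 0.0426 0.13  ] depthpt [0.6163 0.0445 0.1267]
pad 311.0 113.5 79 84 5196 [ 0.6263 -0.0283  0.015 ] depthpt [ 0.6262 -0.0281  0.0175]
pad 317.0 231.5 73 50 2277 [0.6177 0.0401 0.015 ] depthpt [0.6178 0.0397 0.0165]
```

View pics/w3.png

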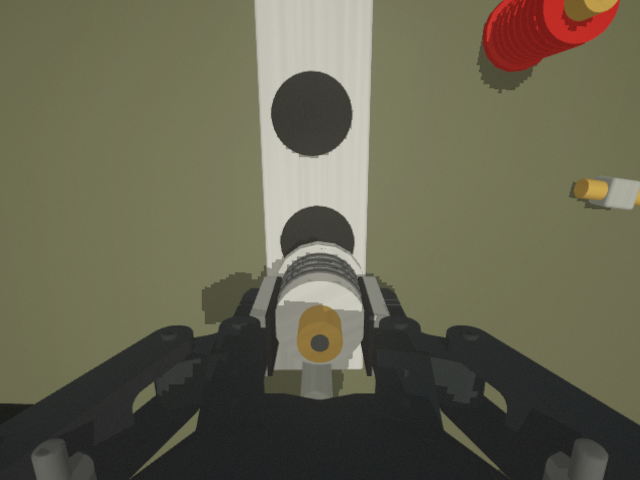

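P1 at (317,232) is lined up under the load, and the post is behind it, clear of the gripper. Lower gently.

```bash
python3 -m inch '[[0,0,0,0,-0.001,0.02,1],[0,0,0,0,-0.001,0.04,1],[0,0,0,0,-0.001,0.053,1],[0,0,0,0,-0.001,0.058,1],[0,0,0,0,-0.001,0.06,1],[0,0,0,0,-0.001,0.06,1]]'; python3 -m inch '[[0,0,0,0,0,0.001,1],[0,0,0,0,0,0.001,1]]'; python3 -m inch '[[0,0,0,0,0,0.001,1],[0,0,0,0,0,0.001,1]]'
```

```text
time: 4.38
position: [0.6178, 0.0499, 0.0319]
tcp_rot: [-3.141, -0.0, -1.494]
wrist_force: [0.8, -0.5, -0.3]
grip_width: 0.0311
finger_force: 60.0
time: 4.55
position: [0.6186, 0.0499, 0.0316]
tcp_rot: [-3.14, 0.0, -1.495]
wrist_force: [0.0, 0.0, -1.1]
grip_width: 0.0311
finger_force: 59.9
time: 4.72
position: [0.6183, 0.0497, 0.0299]
tcp_rot: [-3.141, 0.0, -1.495]
wrist_force: [0.1, 0.3, -1.5]
grip_width: 0.0315
finger_force: 59.9
```

```bash
python3 -m inch '[[0,0,0,0,0.001,0.001,1],[0,0,0,0,0.001,0.001,1]]'|grep -E "pos|wrist"; python3 -m inch '[[0,0,0,0,0,0.0007,1],[0,0,0,0,0,0.0007,1]]'|grep -E "pos|wrist";python3 -m inch '[[0,0,0,0,0,0.0007,1],[0,0,0,0,0,0.0007,1]]'|grep -E "pos|wrist"
```

```text
position: [0.6169, 0.0495, 0.0284]
wrist_force: [0.7, 0.1, 0.2]
position: [0.6171, 0.0495, 0.0278]
wrist_force: [-1.1, 0.4, -0.4]
position: [0.6171, 0.0495, 0.0277]
wrist_force: [-2.5, 0.9, 3.6]
```

```bash
python3 -m inch '[[0,0,0,0,0,0.0005,1],[0,0,0,0,0,0.0005,1]]'|grep -E "pos|wrist"; python3 -m inch '[[0,0,0,0,0,0,0.4],[0,0,0,0,0,0,0.4],[0,0,0,0,0,0,0],[0,0,0,0,0,0,0],[0,0,0,0,0,0,0],[0,0,0,0,0,0,0]]'; python3 -m inch '[[0,0,0,0,0,-0.02,0],[0,0,0,0,0,-0.05,0],[0,0,0,0,0,-0.09,0],[0,0,0,0,0,-0.13,0],[0,0,0,0,0,-0.15,0],[0,0,0,0,0,-0.15,0]]'>/dev/null; python3 w.py .065 w4; python3 d.py .4226 -.1226 .18
```

```text
position: [0.6172, 0.0495, 0.0277]
wrist_force: [-4.8, 0.3, 7.5]
time: 5.88
position: [0.6171, 0.0496, 0.0264]
tcp_rot: [3.141, -0.0, -1.495]
wrist_force: [-0.4, -0.1, 0.2]
grip_width: 0.0852
finger_force: 0.0
brass 501.0 47.0 31 29 506 [ 0.5142 -0.08    0.065 ] depthpt [ 0.5149 -0.0796  0.0666]
brass 522.5 173.5 22 16 270 [ 0.4826 -0.0014  0.065 ] depthpt [0.4545 0.0017 0.0131]
brass 560.5 179.0 16 15 184 [4.553e-01 3.000e-04 6.500e-02] depthpt [0.4219 0.0037 0.0134]
brass 325.0 224.5 19 22 292 [0.6176 0.0463 0.065 ] depthpt [0.6176 0.0462 0.0654]
pad 322.0 120.0 55 57 2461 [ 0.626  -0.0282  0.015 ] depthpt [ 0.626  -0.0281  0.0173]
t 6.43 pos [0.6187 0.0499 0.18  ] rot [-3.1351e+00  1.1000e-03 -1.4948e+00] F [ 0.5  0.1 -0.8] w 0.0854 ff 0.0
turn [-0.0065  0.0011  0.0012] shift [ 0.1571  0.2086 -0.0015]
```

load_50 stands on P1, within about 1 mm of centre. Next is load_66.

```bash
python3 -m inch '[[0,0,0,0.157,0.2085,0,0],[0,0,0,0.157,0.2085,0,0],[0,0,0,0.157,0.2085,0,0],[0,0,0,0.157,0.2085,0,0],[0,0,0,0.157,0.2085,0,0],[0,0,0,0.157,0.2085,0,0],[0,0,0,0.157,0.2085,0,0],[0,0,0,0.157,0.2085,0,0]]'>/dev/null; python3 -m inch '[[0,0,0,0,0,0,0],[0,0,0,0,0,0,0]]'>/dev/null; python3 w.py .066 w5; python3 d.py .4226 -.1226 .022
```

```text
brass 318.0 128.0 33 25 621 [ 0.4277 -0.1932  0.066 ] depthpt [ 0.4279 -0.1941  0.0165]
brass 316.5 227.5 20 22 314 [ 0.4237 -0.1254  0.066 ] depthpt [ 0.4237 -0.1255  0.0662]
brass 195.0 274.0 25 25 399 [ 0.5101 -0.0834  0.066 ] depthpt [ 0.5102 -0.0833  0.0658]
brass 400.0 308.0 23 25 381 [ 0.3561 -0.0678  0.066 ] depthpt [ 0.356  -0.0675  0.0655]
brass 277.5 340.0 14 13 146 [ 0.4471 -0.0336  0.066 ] depthpt [ 0.4513 -0.0009  0.0129]
brass 309.0 344.0 13 13 147 [ 0.4225 -0.0319  0.066 ] depthpt [0.4216 0.0012 0.0128]
pad 57.0 112.5 61 60 2789 [ 0.6337 -0.19    0.015 ] depthpt [ 0.632  -0.19    0.0174]
pad 73.5 209.0 56 53 2273 [ 0.6283 -0.1129  0.015 ] depthpt [ 0.6268 -0.1135  0.0173]
t 7.32 pos [ 0.4216 -0.1223  0.1761] rot [ 3.1408e+00  2.0000e-04 -1.4942e+00] F [ 0.  -0.5  0.6] w 0.0851 ff 0.0
turn [0.0008 0.0002 0.0018] shift [ 0.0004 -0.0011  0.1541]
```

```bash
python3 -m inch '[[0,0,0,0.0025,-0.0015,0.04,0],[0,0,0,0.0025,-0.0015,0.08,0],[0,0,0,0.0025,-0.0015,0.12,0],[0,0,0,0.0025,-0.0015,0.145,0],[0,0,0,0.0025,-0.0015,0.154,0],[0,0,0,0.0025,-0.0015,0.154,0]]' >/dev/null
python3 -m inch '[[0,0,0,0,0,0,1],[0,0,0,0,0,0,1],[0,0,0,0,0,0,1],[0,0,0,0,0,0,1],[0,0,0,0,0,0,1],[0,0,0,0,0,0,1],[0,0,0,0,0,0,1],[0,0,0,0,0,0,1]]'
python3 -m inch '[[0,0,0,0,0,-0.01,1],[0,0,0,0,0,-0.04,1],[0,0,0,0,0,-0.08,1],[0,0,0,0,0,-0.1,1],[0,0,0,0,0,-0.1,1],[0,0,0,0,0,-0.1,1]]'; python3 w.py .166 w6;  python3 d.py .626 -.0283 .12
```

```text
time: 8.48
position: [0.4239, -0.1252, 0.0238]
tcp_rot: [-3.139, -0.0, -1.494]
wrist_force: [-0.5, 1.0, 6.2]
grip_width: 0.0316
finger_force: 59.4
time: 8.98
position: [0.4234, -0.125, 0.1237]
tcp_rot: [-3.138, 0.0, -1.495]
wrist_force: [0.1, -0.3, -2.1]
grip_width: 0.0314
finger_force: 59.7
brass 321.0 130.5 39 30 897 [ 0.4281 -0.1926  0.166 ] depthpt [ 0.428  -0.1942  0.0166]
brass 171.0 309.0 31 31 642 [ 0.4688 -0.1379  0.166 ] depthpt [ 0.5099 -0.0839  0.0655]
brass 319.0 354.5 47 70 2175 [ 0.4235 -0.1259  0.166 ] depthpt [ 0.4235 -0.1257  0.1657]
brass 273.5 378.0 16 15 173 [ 0.4372 -0.1164  0.166 ] depthpt [ 0.4511 -0.001   0.0129]
t 9.03 pos [ 0.4223 -0.125   0.1224] rot [-3.1415e+00  8.0000e-04 -1.4953e+00] F [ 0.1 -0.2 -1.8] w 0.0317 ff 59.7
turn [-0.0001  0.0008  0.0007] shift [-0.081  -0.2104  0.0024]
```

View pics/w6.png

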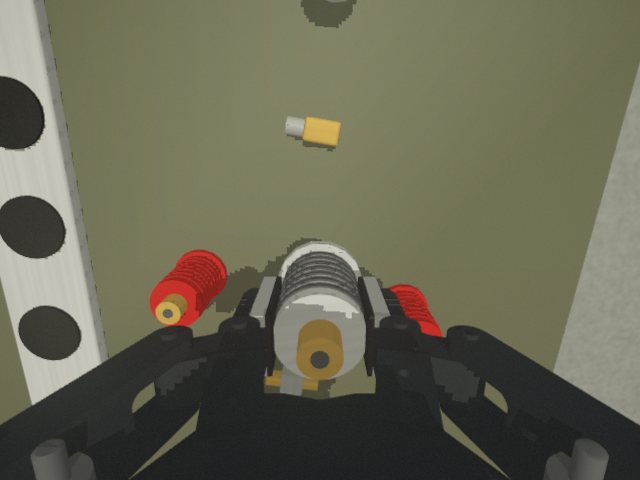

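load_66 is centred in the grip, with its pin at (319,360). Carry it to P2.

```bash
python3 -m inch '[[0,0,0,-0.081,-0.2105,0,1],[0,0,0,-0.081,-0.2105,0,1],[0,0,0,-0.081,-0.2105,0,1],[0,0,0,-0.081,-0.2105,0,1],[0,0,0,-0.081,-0.2105,0,1],[0,0,0,-0.081,-0.2105,0,1],[0,0,0,-0.081,-0.2105,0,1],[0,0,0,-0.081,-0.2105,0,1]]' >/dev/null; python3 -m inch '[[0,0,0,0,0,0,1],[0,0,0,0,0,0,1]]'>/dev/null;python3 d.py .626 -.0283 .042;python3 w.py .166 w7|grep -v "brass"; python3 d.py .626 -.0283 .042
```

```text
t 9.87 pos [ 0.6254 -0.029   0.122 ] rot [ 3.14    0.     -1.4954] F [ 0.1 -0.7 -0.8] w 0.0318 ff 60.0
turn [0.0016 0.     0.0006] shift [-0.0006 -0.0008  0.08  ]
pad 323.0 107.0 69 73 3963 [ 0.6293 -0.1129  0.015 ] depthpt [ 0.6293 -0.1127  0.0174]
pad 318.0 226.5 63 48 2146 [ 0.6266 -0.0335  0.015 ] depthpt [ 0.6266 -0.0339  0.0165]
t 9.92 pos [ 0.6255 -0.029   0.1225] rot [ 3.1408  0.     -1.4954] F [ 0.7  0.1 -0.6] w 0.0312 ff 60.0
turn [0.0008 0.     0.0006] shift [-0.0007 -0.0006  0.0805]
```

```bash
python3 -m inch '[[0,0,0,-0.0005,-0.0007,0.03,1],[0,0,0,-0.0005,-0.0007,0.06,1],[0,0,0,-0.0005,-0.0007,0.074,1],[0,0,0,-0.0005,-0.0007,0.08,1],[0,0,0,-0.0005,-0.0007,0.0805,1],[0,0,0,-0.0005,-0.0007,0.0805,1]]'|grep -E "pos|wrist"; python3 -m inch '[[0,0,0,0,0,0.001,1],[0,0,0,0,0,0.001,1]]'|grep -E "pos|wrist"; python3 -m inch '[[0,0,0,0,0,0.001,1],[0,0,0,0,0,0.001,1]]'|grep -E "pos|wrist"; python3 -m inch '[[0,0,0,0,0,0.0007,1],[0,0,0,0,0,0.0007,1]]'|grep -E "pos|wrist"
```

```text
position: [0.6276, -0.0282, 0.0432]
wrist_force: [0.4, -0.1, -1.7]
position: [0.6281, -0.0278, 0.0426]
wrist_force: [-0.7, 0.1, -1.3]
position: [0.6275, -0.0278, 0.0407]
wrist_force: [1.3, 0.8, -1.2]
position: [0.6272, -0.0279, 0.0395]
wrist_force: [-0.8, 0.0, -1.1]
```

```bash
python3 -m inch '[[0,0,0,0,0.001,0.0007,1],[0,0,0,0,0.001,0.0007,1]]'|grep -E "pos|wrist"; python3 -m inch '[[0,0,0,0,0,0.0007,1],[0,0,0,0,0,0.0007,1]]'|grep -E "pos|wrist"
```

```text
position: [0.6264, -0.0279, 0.0389]
wrist_force: [0.0, -0.7, -0.8]
position: [0.6264, -0.028, 0.0388]
wrist_force: [-1.6, 1.0, 3.9]
```

Contact (about 4–5 N). Release, rise, check, and go on to load_82.

```bash
python3 -m inch '[[0,0,0,0,0,0.0004,1],[0,0,0,0,0,0.0004,1],[0,0,0,0,0,0.0004,0.4],[0,0,0,0,0,0.0004,0.4],[0,0,0,0,0,0.0004,0],[0,0,0,0,0,0.0004,0],[0,0,0,0,0,0.0004,0],[0,0,0,0,0,0.0004,0]]'|grep -E "wrist|width"; python3 -m inch '[[0,0,0,0,0,-0.02,0],[0,0,0,0,0,-0.05,0],[0,0,0,0,0,-0.09,0],[0,0,0,0,0,-0.13,0],[0,0,0,0,0,-0.15,0],[0,0,0,0,0,-0.15,0]]'>/dev/null; python3 w.py .081 w8; python3 d.py .4257 -.2907 .19
```

```text
wrist_force: [0.6, 0.7, -0.3]
grip_width: 0.0852
brass 593.5 25.0 36 27 720 [ 0.4707 -0.1735  0.081 ] depthpt [ 0.4299 -0.1934  0.0167]
brass 484.0 167.0 27 21 419 [ 0.5214 -0.0821  0.081 ] depthpt [ 0.515  -0.0814  0.0663]
brass 324.5 231.0 20 23 305 [ 0.6267 -0.0282  0.081 ] depthpt [ 0.6267 -0.0283  0.0813]
brass 507.5 256.5 18 14 215 [ 0.4919 -0.0197  0.081 ] depthpt [4.543e-01 3.000e-04 1.270e-02]
brass 542.0 261.5 13 14 147 [ 0.4661 -0.0179  0.081 ] depthpt [0.4217 0.0025 0.013 ]
brass 328.5 312.5 18 22 272 [0.6185 0.036  0.081 ] depthpt [0.6175 0.0444 0.0645]
pad 329.0 113.5 53 56 2329 [ 0.6297 -0.1125  0.015 ] depthpt [ 0.6297 -0.1123  0.0174]
t 12.47 pos [ 0.6278 -0.0279  0.1911] rot [-3.1350e+00  3.0000e-04 -1.4947e+00] F [-0.5 -0.6 -0.8] w 0.0856 ff 0.0
turn [-0.0066  0.0003  0.0013] shift [ 0.2467  0.2215 -0.0005]
```

```bash
python3 -m inch '[[0,0,0,0.123,0.1107,0,0],[0,0,0,0.123,0.1107,0,0],[0,0,0,0.123,0.1107,0,0],[0,0,0,0.123,0.1107,0,0],[0,0,0,0.247,0.2215,0,0],[0,0,0,0.247,0.2215,0,0],[0,0,0,0.247,0.2215,0,0],[0,0,0,0.247,0.2215,0,0]]'>/dev/null; python3 -m inch '[[0,0,0,0,0,0,0],[0,0,0,0,0,0,0],[0,0,0,0,0,0,0]]'>/dev/null; python3 d.py .4257 -.2907 .034;python3 w.py .082 w9; python3 d.py .4257 -.2907 .034
```

```text
t 13.38 pos [ 0.4237 -0.2909  0.1867] rot [ 3.1403e+00  1.0000e-03 -1.4958e+00] F [0.3 0.1 0.1] w 0.0856 ff 0.0
turn [0.0012 0.001  0.0002] shift [ 1.000e-04 -2.200e-03  1.527e-01]
brass 316.0 227.0 21 23 333 [ 0.4263 -0.2954  0.082 ] depthpt [ 0.4263 -0.2955  0.0822]
brass 307.5 310.0 26 23 502 [ 0.4279 -0.2318  0.082 ] depthpt [ 0.4276 -0.1979  0.0154]
t 13.43 pos [ 0.4242 -0.2905  0.1868] rot [ 3.1406e+00  8.0000e-04 -1.4944e+00] F [ 0.2  0.4 -0.4] w 0.0856 ff 0.0
turn [0.001  0.0008 0.0016] shift [ 0.0005 -0.0016  0.1528]
```

```bash
python3 -m inch '[[0,0,0,0.0035,-0.002,0.04,0],[0,0,0,0.0035,-0.002,0.08,0],[0,0,0,0.0035,-0.002,0.12,0],[0,0,0,0.0035,-0.002,0.145,0],[0,0,0,0.0035,-0.002,0.153,0],[0,0,0,0.0035,-0.002,0.153,0]]' >/dev/null
python3 -m inch '[[0,0,0,0,0,0,1],[0,0,0,0,0,0,1],[0,0,0,0,0,0,1],[0,0,0,0,0,0,1],[0,0,0,0,0,0,1],[0,0,0,0,0,0,1],[0,0,0,0,0,0,1],[0,0,0,0,0,0,1]]'
python3 -m inch '[[0,0,0,0,0,-0.01,1],[0,0,0,0,0,-0.04,1],[0,0,0,0,0,-0.08,1],[0,0,0,0,0,-0.1,1],[0,0,0,0,0,-0.1,1],[0,0,0,0,0,-0.1,1]]'|grep -E "pos|wrist"; python3 w.py .182 w10;  python3 d.py .629 -.1123 .135
```

```text
time: 14.6
position: [0.4273, -0.2948, 0.0361]
tcp_rot: [-3.139, -0.001, -1.494]
wrist_force: [-1.1, 1.5, 6.2]
grip_width: 0.0316
finger_force: 59.1
position: [0.427, -0.2946, 0.1365]
wrist_force: [0.0, 0.8, -2.6]
brass 319.0 355.5 49 62 2190 [ 0.4273 -0.2972  0.182 ] depthpt [ 0.4273 -0.2971  0.1818]
t 15.15 pos [ 0.4261 -0.2941  0.1349] rot [-3.1409e+00  5.0000e-04 -1.4952e+00] F [-0.2  0.4 -1.2] w 0.0315 ff 59.6
turn [-0.0007  0.0005  0.0008] shift [-1.66e-01 -2.16e-01  1.00e-04]
```

View pics/w10.png

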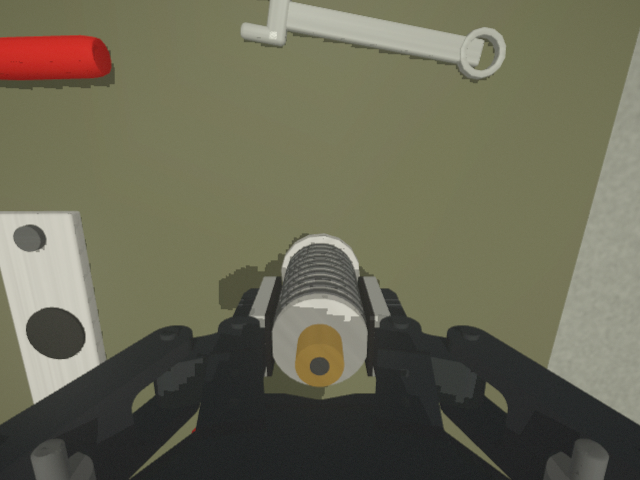

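load_82 is centred in the grip, with its pin at (319,366). Carry it to P3.

```bash
python3 -m inch '[[0,0,0,-0.083,-0.108,0,1],[0,0,0,-0.083,-0.108,0,1],[0,0,0,-0.083,-0.108,0,1],[0,0,0,-0.083,-0.108,0,1],[0,0,0,-0.166,-0.2165,0,1],[0,0,0,-0.166,-0.2165,0,1],[0,0,0,-0.166,-0.2165,0,1],[0,0,0,-0.166,-0.2165,0,1]]' >/dev/null; python3 -m inch '[[0,0,0,0,0,0,1],[0,0,0,0,0,0,1],[0,0,0,0,0,0,1]]'>/dev/null;python3 d.py .629 -.1123 .055;python3 w.py .182 w11|grep -v "brass"; python3 d.py .629 -.1123 .055
```

```text
t 16.07 pos [ 0.6286 -0.1128  0.1335] rot [ 3.1390e+00  2.0000e-04 -1.4951e+00] F [ 0.3 -0.3 -1.1] w 0.0314 ff 60.1
turn [0.0026 0.0002 0.0009] shift [-0.0005 -0.0007  0.0785]
pad 318.5 118.0 66 69 3524 [ 0.6349 -0.1902  0.015 ] depthpt [ 0.6349 -0.1901  0.0173]
pad 318.0 221.0 61 45 1875 [ 0.6298 -0.1186  0.015 ] depthpt [ 0.6298 -0.119   0.0165]
t 16.12 pos [ 0.6286 -0.1131  0.134 ] rot [ 3.1399e+00  1.0000e-04 -1.4956e+00] F [-1.4 -0.5 -0.9] w 0.0318 ff 60.1
turn [0.0017 0.0001 0.0004] shift [-0.0008 -0.0006  0.079 ]
```

```bash
python3 -m inch '[[0,0,0,-0.0007,-0.0005,0.03,1],[0,0,0,-0.0007,-0.0005,0.06,1],[0,0,0,-0.0007,-0.0005,0.074,1],[0,0,0,-0.0007,-0.0005,0.079,1],[0,0,0,-0.0007,-0.0005,0.0795,1],[0,0,0,-0.0007,-0.0005,0.0795,1]]'|grep -E "pos|wrist"; python3 -m inch '[[0,0,0,0,0,0.001,1],[0,0,0,0,0,0.001,1]]'|grep -E "pos|wrist"; python3 -m inch '[[0,0,0,0,0.0005,0.001,1],[0,0,0,0,0.0005,0.001,1]]'|grep -E "pos|wrist"; python3 -m inch '[[0,0,0,0,0.0005,0.001,1],[0,0,0,0,0.0005,0.001,1]]'|grep -E "pos|wrist"
```

```text
position: [0.6304, -0.1124, 0.0563]
wrist_force: [0.6, -0.2, -0.3]
position: [0.6309, -0.1119, 0.0556]
wrist_force: [0.3, 0.0, -0.7]
position: [0.6298, -0.1117, 0.0537]
wrist_force: [-0.0, -0.5, -2.0]
position: [0.629, -0.1117, 0.0521]
wrist_force: [0.5, -0.0, -1.0]
```

```bash
python3 -m inch '[[0,0,0,0,0,0.0007,1],[0,0,0,0,0,0.0007,1]]'|grep -E "pos|wrist"; python3 -m inch '[[0,0,0,0,0,0.0006,1],[0,0,0,0,0,0.0006,1]]'|grep -E "pos|wrist"
```

```text
position: [0.629, -0.1117, 0.0513]
wrist_force: [-0.0, 0.3, -0.9]
position: [0.6291, -0.1118, 0.0512]
wrist_force: [-1.6, 1.1, 1.9]
```

```bash
python3 -m inch '[[0,0,0,0,0,0.0006,1],[0,0,0,0,0,0.0006,1],[0,0,0,0,0,0.0006,0.4],[0,0,0,0,0,0.0006,0.4],[0,0,0,0,0,0.0006,0],[0,0,0,0,0,0.0006,0],[0,0,0,0,0,0.0006,0],[0,0,0,0,0,0.0006,0]]'|grep -E "wrist|width"; python3 -m inch '[[0,0,0,0,0,-0.02,0],[0,0,0,0,0,-0.05,0],[0,0,0,0,0,-0.09,0],[0,0,0,0,0,-0.13,0],[0,0,0,0,0,-0.15,0],[0,0,0,0,0,-0.15,0]]'>/dev/null; python3 w.py .097 w12; python3 d.py .4007 .284 .2
```

```text
wrist_force: [-0.8, 0.3, 0.4]
grip_width: 0.085
brass 559.5 136.0 34 23 557 [ 0.4798 -0.1906  0.097 ] depthpt [ 0.4301 -0.1944  0.0163]
brass 324.5 232.5 20 22 308 [ 0.6294 -0.1123  0.097 ] depthpt [ 0.6294 -0.1124  0.0971]
brass 461.0 268.0 23 21 322 [ 0.5281 -0.0936  0.097 ] depthpt [ 0.5148 -0.0831  0.0657]
brass 320.0 325.0 17 23 281 [ 0.6269 -0.0391  0.097 ] depthpt [ 0.6264 -0.0301  0.0806]
brass 518.5 334.5 12 12 115 [ 0.4749 -0.0438  0.097 ] depthpt [0.4216 0.0011 0.013 ]
brass 323.5 388.5 16 20 229 [0.6197 0.0171 0.097 ] depthpt [0.6177 0.0427 0.0641]
pad 42.0 164.5 61 240 7878 [ 0.8884 -0.1339  0.015 ] depthpt [ 0.8253 -0.1451  0.0983]
pad 325.0 123.0 51 53 2098 [ 0.6351 -0.1896  0.015 ] depthpt [ 0.6351 -0.1895  0.0174]
t 18.67 pos [ 0.6306 -0.1119  0.2037] rot [-3.1349e+00 -7.0000e-04 -1.4948e+00] F [ 0.4 -0.4 -0.9] w 0.0855 ff 0.0
turn [-0.0067 -0.0007  0.0012] shift [-0.4123  0.1992  0.0021]
```

load_82 is within about 1 mm of centre on P3. On to load_98.

```bash
python3 -m inch '[[0,0,0,-0.28,0.135,0,0],[0,0,0,-0.28,0.135,0,0],[0,0,0,-0.28,0.135,0,0],[0,0,0,-0.28,0.135,0,0],[0,0,0,-0.28,0.135,0,0],[0,0,0,-0.28,0.135,0,0],[0,0,0,-0.28,0.135,0,0],[0,0,0,-0.28,0.135,0,0]]'>/dev/null; python3 d.py .4007 .284 .2
```

```text
t 19.33 pos [0.4704 0.1599 0.1992] rot [ 3.1396e+00  4.0000e-04 -1.4925e+00] F [-0.1 -0.2 -0.4] w 0.0851 ff 0.0
turn [0.0019 0.0004 0.0035] shift [-0.1292  0.0598 -0.0007]
```

```bash
python3 -m inch '[[0,0,0.003,-0.129,0.06,0,0],[0,0,0.003,-0.129,0.06,0,0],[0,0,0.003,-0.129,0.06,0,0],[0,0,0.003,-0.129,0.06,0,0],[0,0,0.003,-0.129,0.06,0,0],[0,0,0.003,-0.129,0.06,0,0],[0,0,0.003,-0.129,0.06,0,0]]'>/dev/null; python3 w.py .098 w13; python3 d.py .4007 .284 .048
```

```text
brass 323.0 239.5 21 24 344 [0.4006 0.2836 0.098 ] depthpt [0.4006 0.2835 0.0982]
t 19.97 pos [0.4037 0.2804 0.1996] rot [ 3.1408e+00 -9.0000e-04 -1.4985e+00] F [ 0.3 -0.2  0.1] w 0.0852 ff 0.0
turn [ 0.0008 -0.0009 -0.0025] shift [-0.0039  0.0026  0.1516]
```

```bash
python3 -m inch '[[0,0,0,0,0,0,0],[0,0,0,0,0,0,0]]'>/dev/null; python3 d.py .4007 .284 .048
```

```text
t 20.13 pos [0.404  0.2804 0.2   ] rot [ 3.1414e+00 -2.0000e-04 -1.4993e+00] F [-0.3  0.3  0.2] w 0.0857 ff 0.0
turn [ 0.0002 -0.0002 -0.0033] shift [-0.0038  0.003   0.152 ]
```

```bash
python3 -m inch '[[0,0,-0.003,-0.0035,0.003,0.0,0],[0,0,-0.003,-0.0035,0.003,0.04,0],[0,0,-0.003,-0.0035,0.003,0.08,0],[0,0,-0.003,-0.0035,0.003,0.12,0],[0,0,-0.003,-0.0035,0.003,0.145,0],[0,0,-0.003,-0.0035,0.003,0.152,0],[0,0,-0.003,-0.0035,0.003,0.152,0]]' |grep pos
python3 -m inch '[[0,0,0,0,0,0,1],[0,0,0,0,0,0,1],[0,0,0,0,0,0,1],[0,0,0,0,0,0,1],[0,0,0,0,0,0,1],[0,0,0,0,0,0,1],[0,0,0,0,0,0,1],[0,0,0,0,0,0,1]]'
python3 -m inch '[[0,0,0,0,0,-0.01,1],[0,0,0,0,0,-0.04,1],[0,0,0,0,0,-0.08,1],[0,0,0,0,0,-0.12,1],[0,0,0,0,0,-0.15,1],[0,0,0,0,0,-0.15,1],[0,0,0,0,0,-0.15,1]]'|grep -E "pos|wrist"; python3 w.py .248 w14;  python3 d.py .6347 -.1894 .2
```

```text
position: [0.3996, 0.2834, 0.0468]
time: 21.38
position: [0.4009, 0.2852, 0.0496]
tcp_rot: [-3.14, 0.002, -1.494]
wrist_force: [-2.6, -0.7, 7.1]
grip_width: 0.0312
finger_force: 58.9
position: [0.4008, 0.2853, 0.2]
wrist_force: [0.2, 0.2, -2.6]
brass 319.0 358.5 49 64 2290 [0.4011 0.2819 0.248 ] depthpt [0.4011 0.2819 0.2479]
t 22.02 pos [0.3999 0.2845 0.1981] rot [ 3.1412e+00  1.0000e-03 -1.4950e+00] F [ 0.3 -0.1 -1.8] w 0.0317 ff 59.8
turn [0.0004 0.001  0.001 ] shift [ 0.4903 -0.1982 -0.0025]
```

View pics/w14.png

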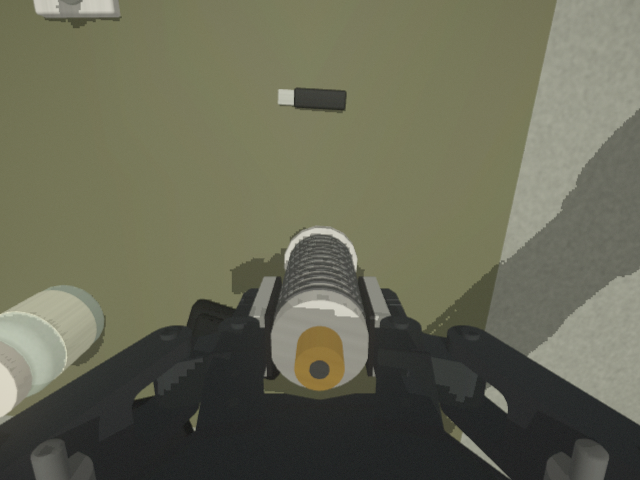

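load_98 is held well, with its pin at (319,369) and about 0.7 mm offset. Its underside is at roughly 0.149 m, clear of everything on the way. Carry it to P4.

```bash
python3 -m inch '[[0,0,0,0.28,-0.113,0,1],[0,0,0,0.28,-0.113,0,1],[0,0,0,0.28,-0.113,0,1],[0,0,0,0.28,-0.113,0,1],[0,0,0,0.28,-0.113,0,1],[0,0,0,0.28,-0.113,0,1],[0,0,0,0.28,-0.113,0,1],[0,0,0,0.28,-0.113,0,1]]' |grep pos;python3 d.py .6347 -.1887 .2
```

```text
position: [0.5346, 0.009, 0.1958]
t 22.68 pos [0.5346 0.009  0.1958] rot [ 3.1372e+00 -2.0000e-03 -1.4989e+00] F [ 0.4  1.2 -1.6] w 0.0316 ff 59.8
turn [ 0.0044 -0.002  -0.0029] shift [ 0.2044 -0.0856 -0.0042]
```

```bash
python3 -m inch '[[0,0,0,0.204,-0.085,-0.003,1],[0,0,0,0.204,-0.085,-0.003,1],[0,0,0,0.204,-0.085,-0.003,1],[0,0,0,0.204,-0.085,-0.003,1],[0,0,0,0.204,-0.085,-0.003,1],[0,0,0,0.204,-0.085,-0.003,1],[0,0,0,0.204,-0.085,-0.003,1],[0,0,0,0.204,-0.085,-0.003,1]]' |grep pos; python3 -m inch '[[0,0,0,0,0,0,1],[0,0,0,0,0,0,1],[0,0,0,0,0,0,1]]' >/dev/null;python3 d.py .6347 -.1887 .069;python3 w.py .248 w15|grep pad; python3 d.py .6347 -.1887 .069
```

```text
position: [0.6338, -0.1835, 0.1983]
t 23.6 pos [ 0.6343 -0.1819  0.2014] rot [-3.1416e+00  2.0000e-04 -1.4933e+00] F [ 0.1  0.4 -0.5] w 0.032 ff 60.0
turn [-0.      0.0002  0.0027] shift [6.800e-03 1.000e-04 1.324e-01]
pad 42.0 219.0 49 131 4309 [ 0.888  -0.1539  0.015 ] depthpt [ 0.8286 -0.1765  0.0935]
pad 319.0 201.5 49 48 1837 [ 0.6353 -0.1901  0.015 ] depthpt [ 0.6354 -0.1905  0.0172]
t 23.65 pos [ 0.6344 -0.182   0.2015] rot [-3.1413e+00  1.0000e-04 -1.4933e+00] F [-0.3 -0.2 -0.5] w 0.0318 ff 60.0
turn [-0.0003  0.0001  0.0027] shift [0.0067 0.0002 0.1325]
```

```bash
python3 -m inch '[[0,0,0.003,0.007,0,0,1],[0,0,0.003,0.007,0,0.03,1],[0,0,0.003,0.007,0,0.065,1],[0,0,0.003,0.007,0,0.1,1],[0,0,0.003,0.007,0,0.12,1],[0,0,0.003,0.007,0,0.128,1],[0,0,0.003,0.007,0,0.13,1],[0,0,0.003,0.007,0,0.13,1]]'|grep -E "pos|wrist"; python3 -m inch '[[0,0,0,0,0,0,1],[0,0,0,0,0,0,1]]' |grep -E "pos|wrist"; python3 d.py .6347 -.1887 .066
```

```text
position: [0.6357, -0.1904, 0.0721]
wrist_force: [0.3, -0.8, -0.5]
position: [0.6364, -0.1903, 0.0735]
wrist_force: [-0.4, 0.0, -0.9]
t 24.48 pos [ 0.6364 -0.1903  0.0735] rot [-3.1378e+00 -1.0000e-03 -1.4975e+00] F [-0.4  0.  -0.9] w 0.032 ff 60.1
turn [-0.0038 -0.001  -0.0015] shift [-0.0017  0.0016  0.0075]
```

Contact is expected at about z = 0.0645. Creep down, correcting by about 1 mm.

```bash
python3 -m inch '[[0,0,0,-0.0012,0.001,0.003,1],[0,0,0,-0.0012,0.001,0.0055,1],[0,0,0,-0.0012,0.001,0.0065,1],[0,0,0,-0.0012,0.001,0.0065,1]]'|grep -E "pos|wrist"; python3 -m inch '[[0,0,0,0,0,0.001,1],[0,0,0,0,0,0.001,1]]'|grep -E "pos|wrist"; python3 -m inch '[[0,0,0,0,0,0.0007,1],[0,0,0,0,0,0.0007,1]]'|grep -E "pos|wrist"
```

```text
position: [0.6339, -0.1889, 0.0648]
wrist_force: [-0.6, 0.6, -1.1]
position: [0.634, -0.1891, 0.0647]
wrist_force: [-2.9, 0.9, 4.0]
position: [0.634, -0.1891, 0.0647]
wrist_force: [-2.9, 1.4, 7.6]
```

Contact. Release, rise and check.

```bash
python3 -m inch '[[0,0,0,0,0,0,0.4],[0,0,0,0,0,0,0.4],[0,0,0,0,0,0,0],[0,0,0,0,0,0,0],[0,0,0,0,0,0,0],[0,0,0,0,0,0,0]]'|grep -E "wrist|width"; python3 -m inch '[[0,0,0,0,0,-0.02,0],[0,0,0,0,0,-0.05,0],[0,0,0,0,0,-0.09,0],[0,0,0,0,0,-0.13,0],[0,0,0,0,0,-0.15,0],[0,0,0,0,0,-0.15,0],[0,0,0,0,0,-0.15,0]]'>/dev/null; python3 w.py .113 w16
python3 -m inch '[[0,0,0,0,0.2,0,0],[0,0,0,0,0.2,0,0],[0,0,0,0,0.2,0,0],[0,0,0,0,0.2,0,0],[0,0,0,0,0.2,0,0],[0,0,0,0,0.2,0,0],[0,0,0,0,0.2,0,0]]' >/dev/null
python3 -c '
from cell import arm;import cv2
cv2.imwrite("pics/end.png",arm.camera("scene")["img"][:,:,::-1])'
```

```text
wrist_force: [-0.0, -0.4, 0.1]
grip_width: 0.0852
brass 535.0 216.5 31 22 467 [ 0.49   -0.2128  0.113 ] depthpt [ 0.4305 -0.1958  0.016 ]
brass 321.0 233.0 21 23 339 [ 0.6341 -0.1903  0.113 ] depthpt [ 0.6341 -0.1904  0.1131]
brass 320.5 321.0 18 23 298 [ 0.6294 -0.1233  0.113 ] depthpt [ 0.6288 -0.1144  0.0965]
brass 316.0 392.0 15 13 169 [ 0.6284 -0.0619  0.113 ] depthpt [ 0.6269 -0.0352  0.0794]
pad 57.5 224.0 44 121 3664 [ 0.8858 -0.1542  0.015 ] depthpt [ 0.8293 -0.1774  0.0933]
```

View pics/end.png

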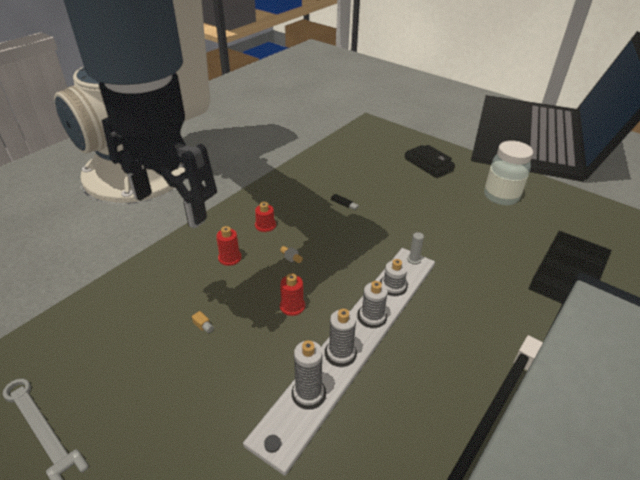

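All four loads stand centred on their pads. They run from the shortest at (396,277), beside the post, to the tallest at (308,373). The red look-alikes haven't moved, and the arm is clear.

```bash
python3 -c '
from cell import arm
print(arm.close_job())'
```

```text
the job is handed in; nothing more can be done
None
```

The job is handed in: all four loads stand upright within about 1–2 mm of their pad centres by camera, shortest beside the post to tallest at the far end, and the red look-alikes were left alone.

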